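# Make room under the bench riser and slide the tube rack in

## Robot

A 6-joint arm with a two-finger parallel gripper is mounted at the origin on the work surface. World frame = base frame: x ahead of the robot, y to its left, z up, the work surface at z = 0. Lengths are in m, angles in rad, forces in N, time in s.
With the tool pointing down it reaches from about 0.4 to 0.825 m from the base axis. Payload 7 kg.
Tool frame: the origin (TCP) lies at the centre of the arm's flange, where the gripper is bolted on; the fingertips stand 178 mm ahead of it and the grasp point (between the pads) lies 159 mm ahead of it; z points along the fingers, y is the direction in which the jaws open and shut (so a half turn about z gives the same grasp; the last joint's range is limited). The gripper opens to 88 mm and grips with 3 to 60 N. Pads are 19 mm wide; open, the fingers measure 130 mm over their backs; the gripper's body (78 mm by 193 mm) begins 47 mm behind the grasp point.
Start: joints at [1.622, 0.359, 0.012, 0, -1.224, -0.288], TCP at [0.158, 0.656, 0.405] pointing down, gripper open.
Joint ranges: [-3.07, 3.07], [-1.43, 2.12], [-1.02, 1.25], [-3.03, 1.67], [-3.05, -0], [-3.03, 3.03]. Speed limits (rad/s): [2.39, 2.39, 3.01, 3.14, 3.14, 3.14].

## Interface

Orientations are given as [roll, pitch, yaw] about the fixed x, y, z axes, in that order (R = Rz(yaw) Ry(pitch) Rx(roll)).
In Python, from station import arm gives the robot as it stands.
- The arm moves only by the shell command python3 -m handwheel 'ROWS' [OPENING] [FORCE]. ROWS is JSON, a list of rows, each a list of 4 numbers: the shift along the world's x, y, z in cm, then the turn about the world's z in rad. In form: [[dx, dy, dz, yaw], ...]. A call has 1 to 20 rows; each row shifts and turns the commanded pose from where the row before left it; what a row does not reach is not made up. A row lasts 1/10 s, in which the tool goes at most 50 mm and 8.59 degrees, less where a joint would pass 70% of its speed; a pose out of reach is approached as far as the arm can. A call is refused whole if a number of a shift passes 5 or a number of a turn 0.15, either way. A call with a gripper value outside its range is refused whole. OPENING is the closure, from 0 (fully open) to 1 (shut), set as the call begins (- or left out, the last holds). The fingers move at their own pace and stop on an object; FORCE is the grip in N (left out, the last holds). Time passes only in rows, so rows that do not move let the fingers close. It gives the time, the measured TCP pose, the force and the opening at its end, in the units of the state.
- arm.get_state(): the state, without advancing time (a new reading comes with each control period).
- arm.grab_frame(name): name is "scene" or "side" or "wrist"; returns a dict with "image" (420x560x3 uint8, red, green, blue), "depth" (420x560 float32, m along the optical axis (not along the pixel's ray), 0 where there is no reading), "vfov" (degrees; the focal length in pixels is half the picture's height over the tangent of half this angle, whatever the lens; pixels are square), "cx", "cy" (the principal point, pixels), "rvec" (rotation vector, rad) and "tvec" (3), from world to camera coordinates, as OpenCV has them. Camera axes: x right, y down, z forward; pixel columns grow to the right and rows downward; lengths in m; the calibration is good to about 2 mm. A picture is of the moment at which its call begins.
- arm.job_done(): hands the job in, once; it reports no verdict.
The state is a dict: "t": time; "q": joint angles; "qd": joint speeds; "joint_efforts": joint torques, N m; "eef_pos": TCP position; "ee_rot": TCP orientation; "force": force on the tool from outside, world axes, zero at the start; "moment": the same for the moment, N m; "width": finger opening in m.
Only numpy, scipy, OpenCV 4.12 (cv2) and the standard library are available. Lean on these libraries where they do the work, as an engineer would, in place of code of your own. Each camera call takes 0.05 s, during which the arm holds its last target.

## Task

Put the microtube rack away under the low bench riser: slide the riser's hanging divider along its track towards the tip box until the bay on the other side of it is wide enough for the rack, then push the rack across the bench into that bay, long side first and square, until it no longer sticks out past the riser's front edge. The divider stays between the rack and the tip box, the rack stays flat on the bench, and the other things are left where they are.

Things in the scene. Friction and masses are not known exactly. Their poses are not given: they have to be found in the camera images.
- shelf: Low bench riser, fixed: clear acrylic top 140 mm deep (x), 386 wide (y), upper face 78 mm up, on two white end panels; inside, y runs from -185 to +185 mm. Two tracks along y under the top leave 62 mm clear height. Open in front; a 20 mm high rear stop rail starts at x = +62 mm. Origin on the bench at its centre; front edge at x = -70 mm, facing the robot; +y to the robot's left.
- divider (a joint): Upright aluminium divider plate, 8 mm thick, hung in the riser's tracks; slides along the riser's y (about 2 N friction plus 6 N per m/s) and stays put. Value in m, 0 to 0.18, growing towards +y (the tip box). The bay on its -y side is 80 mm wide plus this value; the bay on its +y side is 282 mm minus this value.
- divider_tab (a point): Pull tab of the divider: the plate's front end, standing out 40 mm in front of the riser (riser x -110 to -70 mm), 8 mm thick along y, from 8 to 52 mm above the bench. This point is the middle of the tab, 20 mm in front of the riser's front edge, 32 mm above the bench.
- rack: White microtube rack with closed sides and rows of capped tubes, loose on the bench in front of the riser, 0.2 to 0.4 kg: 100 mm deep (its x) by 180 mm long (its y), sides 42 mm high, caps up to 50 mm. Origin at the centre of its underside. Too wide to grip; it slides when pushed on a side.
- tipbox: Closed grey-lidded pipette tip box, 118 mm deep (x) by 80 mm wide (y) by 50 mm high, loose, already under the riser in the +y bay, with 5 to 25 mm between it and the +y end panel. Origin at the centre of its underside.
- plate: White well plate, 86 mm (x) by 128 mm (y) by 15 mm high, lying loose on top of the riser near its rear, over the tip box. Origin at the centre of its underside.
- sprayer: Pink spray bottle with white head, 86 mm across, 195 mm high, loose on the bench off the riser's +y end. Origin at the centre of its underside.
- tuberack: Blue rack of tall capped tubes, 128 mm (x) by 78 mm (y), 118 mm high, loose on the bench off the riser's -y end. Origin at the centre of its underside.
Things that resemble listed ones, but are neither listed nor needed, are in the scene too. Several things have the shape of the rack; the one meant has the colours described above.

How it is judged:
By the outcome, as a careful person would: the job done as asked, in the order asked, and still so for the second after the job is handed in, with the robot touching nothing.
It also fails if it takes over 64 s, if anything falls off the work surface, if the arm or the gripper's body presses on something with over 40 N, if the wrist force passes 120 N, or if a joint passes its speed limit or range.

## Working session

There is one attempt and no reset: what is moved stays moved. The work goes in short steps, Python scripts to look and compute and a shell command to move; the robot and the scene stay as the last step left them, time stands still between calls to the robot, and variables do not carry over. Pictures are saved under pics/ and viewed, and the job is handed in when it is done.

```bash
ls; mkdir -p pics
cat > h.py <<'E'
import numpy as np, cv2
from station import arm
def grab(n,save=None):
    f=arm.grab_frame(n); 
    np.savez(f'pics/{save or n}.npz',**f)
    cv2.imwrite(f'pics/{save or n}.png',f['image'][:,:,::-1]); return f
def load(n): 
    return dict(np.load(f'pics/{n}.npz'))
def K(f):
    fl=f['image'].shape[0]/2/np.tan(np.radians(f['vfov'])/2)
    return fl,float(f['cx']),float(f['cy'])
def ray(f,u,v):
    fl,cx,cy=K(f);R=cv2.Rodrigues(np.array(f['rvec'],float))[0];t=np.array(f['tvec'],float).ravel()
    o=-R.T@t; d=R.T@np.array([(u-cx)/fl,(v-cy)/fl,1.]); return o,d
def onz(f,u,v,z):
    o,d=ray(f,u,v); return o+d*(z-o[2])/d[2]
def cloud(f):
    fl,cx,cy=K(f);R=cv2.Rodrigues(np.array(f['rvec'],float))[0];t=np.array(f['tvec'],float).ravel()
    D=f['depth'];v,u=np.indices(D.shape)
    P=np.stack([(u-cx)/fl*D,(v-cy)/fl*D,D],-1)
    W=(P-t)@R; W[D<=0]=np.nan; return W
def proj(f,p):
    fl,cx,cy=K(f);R=cv2.Rodrigues(np.array(f['rvec'],float))[0];t=np.array(f['tvec'],float).ravel()
    c=R@np.array(p,float)+t; return c[:2]/c[2]*fl+[cx,cy]
E
python3 - <<'E'
from h import *
for n in("scene","side","wrist"):
    f=grab(n,n+'0'); print(n,f['vfov'],ray(f,280,210))
print(arm.get_state())
E
```

```text
pics
scene 54.35011105635978 (array([ 1.2156468 , -0.35954795,  0.73814038]), array([-0.66943824,  0.42201626, -0.61145186]))
side 45.52762417516635 (array([-0.04745032, -0.8221773 ,  0.91514367]), array([ 0.4292507 ,  0.64188456, -0.6355254 ]))
wrist 68.06568924700449 (array([0.22657523, 0.63947417, 0.38356656]), array([-0.25742325,  0.05424351, -0.96480165]))
{'t': 0.15, 'q': array([ 1.62209156e+00,  3.59221867e-01,  1.12954994e-02, -2.55501493e-04,
       -1.22410026e+00, -2.88099134e-01]), 'qd': array([ 0.0008265 , -0.000308  ,  0.00178134,  0.0027616 , -0.00020651,
        0.00048159]), 'joint_efforts': array([-1.59893889e-04, -5.83273101e+01,  2.93290651e+01,  7.00119272e+00,
        8.86204303e-03, -1.07693718e-04]), 'eef_pos': array([0.15832375, 0.65602977, 0.40394933]), 'ee_rot': array([ 3.14034481e+00, -1.19274579e-04, -2.36890793e-01]), 'force': array([ 0.34978051, -0.02860698,  1.09409702]), 'moment': array([ 0.01790246, -0.04119286,  0.05851311]), 'width': 0.087686072155273}
```

View pics/scene0.png

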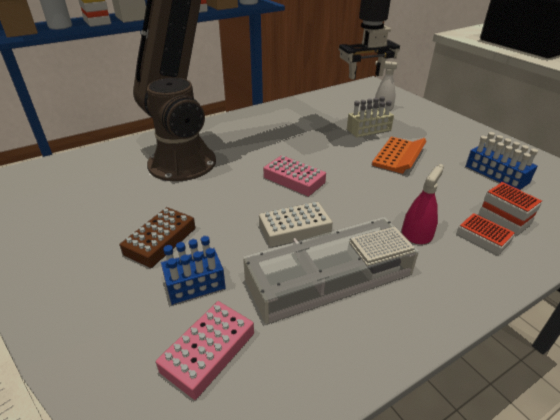

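View pics/side0.png

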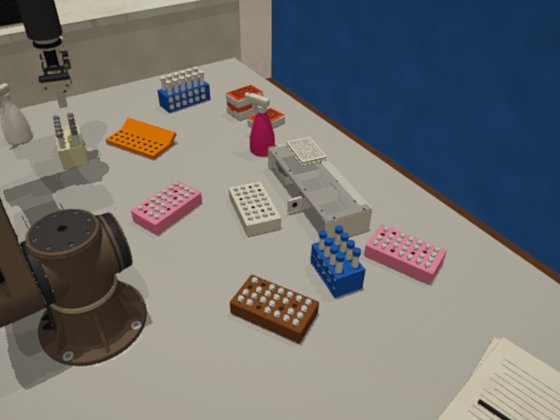

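View pics/wrist0.png

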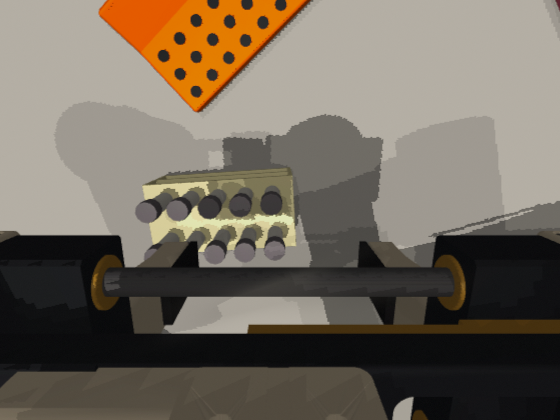

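Rack-shaped candidates in the scene view are pink (294,174), brown (158,235), pink (207,347), orange (400,153) and white (295,222). The white one with capped tubes, standing in front of the riser, fits. I'll check it in an enlarged crop.

Run:
```python
from h import *
f=load('scene0'); s=load('side0')
cv2.imwrite('pics/crop1.png',cv2.resize(f['image'][180:320,230:450,::-1],None,fx=3.6,fy=3.6,interpolation=cv2.INTER_CUBIC))
cv2.imwrite('pics/crop2.png',cv2.resize(s['image'][130:250,220:380,::-1],None,fx=4.8,fy=4.8,interpolation=cv2.INTER_CUBIC))
for n,g in(('scene',f),('side',s)):
    W=cloud(g)
    for (u,v) in ([(295,222),(290,242),(265,300),(382,245),(295,242),(300,250)] if n=='scene' else [(255,207),(295,205),(345,225),(307,150),(278,160)]):
        print(n,u,v,W[v,u].round(3),g['image'][v,u])
```

```text
scene 295 222 [0.52  0.127 0.042] [189 178 153]
scene 290 242 [0.541 0.098 0.001] [87 84 74]
scene 265 300 [ 0.734 -0.091  0.079] [108 105  94]
scene 382 245 [0.747 0.216 0.095] [154 148 133]
scene 295 242 [0.62  0.059 0.08 ] [153 144 134]
scene 300 250 [0.646 0.056 0.077] [101  98  91]
side 255 207 [0.492 0.109 0.04 ] [186 176 156]
side 295 205 [0.602 0.073 0.025] [13 12 13]
side 345 225 [ 0.655 -0.084  0.042] [123 114  99]
side 307 150 [0.734 0.206 0.092] [194 187 169]
side 278 160 [0.643 0.227 0.076] [130 127 120]
```

View pics/crop1.png

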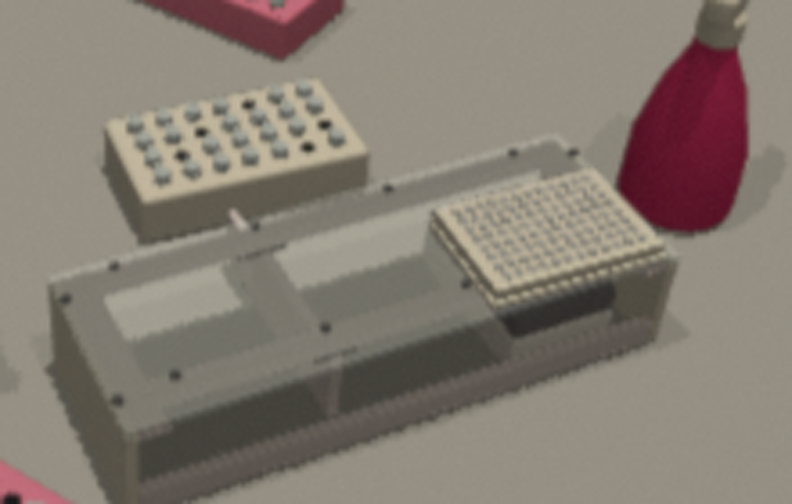

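View pics/crop2.png

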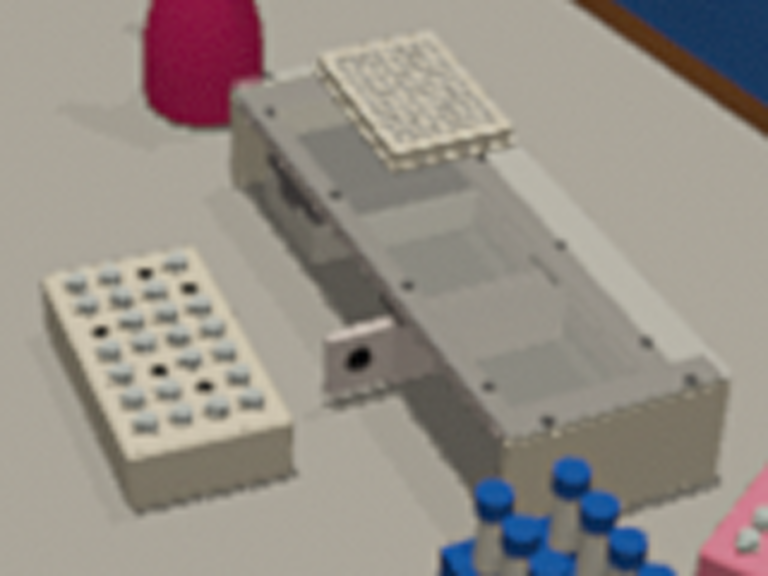

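The crops confirm the white rack with capped tubes, scene (295,222) and side (255,207). The divider's tab is at side (294,205), and the tip box sits under the plate end. Next I'll work out the poses.

Run:
```python
from h import *
f=load('scene0'); s=load('side0')
C=lambda p:(p[0]/3.6+230-.4,p[1]/3.6+180-.4)
S=lambda p:(p[0]/4.8+220-.4,p[1]/4.8+130-.4)
print('riser top .078')
for p in[(48,285),(130,432),(675,262),(570,138)]: print('sc',onz(f,*C(p),.078).round(4))
for p in[(505,440),(728,378),(232,85)]: print('si',onz(s,*S(p),.078).round(4))
print('rack .042')
for p in[(105,125),(318,80),(368,155),(140,203)]: print('sc',onz(f,*C(p),.042).round(4))
for p in[(42,285),(190,248),(292,428),(135,462)]: print('si',onz(s,*S(p),.042).round(4))
print('tab top .052'); print('sc',onz(f,*C((232,212)),.052));print('si front top',onz(s,*S((327,338)),.052), onz(s,*S((327,408)),.008))
# two-view height check
def tri(a,b):
    o1,d1=ray(f,*a);o2,d2=ray(s,*b);t=np.linalg.lstsq(np.c_[d1,-d2],o2-o1,rcond=None)[0]
    return (o1+t[0]*d1+o2+t[1]*d2)/2, np.linalg.norm(o1+t[0]*d1-o2-t[1]*d2)
print(tri(C((368,155)),S((190,248)))) ; print(tri(C((318,80)),S((42,285)))); print(tri(C((140,203)),S((292,428))),tri(C((105,125)),S((135,462))))
print('tab',tri(C((232,212)),S((327,338)))); print('riser fr',tri(C((48,285)),S((505,440))))
P=np.concatenate([cloud(f).reshape(-1,3),cloud(s).reshape(-1,3)])
m=(P[:,2]>.036)&(P[:,2]<.055)&(P[:,0]>.38)&(P[:,0]<.575)&(P[:,1]>-.0)&(P[:,1]<.25)
r=cv2.minAreaRect(P[m][:,:2].astype(np.float32)); print(r,m.sum()); print(cv2.boxPoints(r))
m=(P[:,2]>.072)&(P[:,2]<.084)&(P[:,0]>.55)&(P[:,0]<.85)&(P[:,1]>-.16)&(P[:,1]<.32)
Q=P[m]; 
r=cv2.minAreaRect(Q[:,:2].astype(np.float32)); print(r,m.sum()); print(cv2.boxPoints(r)); print(np.median(Q[:,2]))
```

```text
riser top .078
sc [ 0.6033 -0.0728  0.078 ]
sc [ 0.7333 -0.0886  0.078 ]
sc [0.7966 0.2826 0.078 ]
sc [0.6665 0.3152 0.078 ]
si [ 0.5908 -0.0755  0.078 ]
si [ 0.727  -0.0987  0.078 ]
si [0.6531 0.3    0.078 ]
rack .042
sc [0.4395 0.0609 0.042 ]
sc [0.4777 0.2335 0.042 ]
sc [0.573  0.2098 0.042 ]
sc [0.5308 0.0378 0.042 ]
si [0.4677 0.2187 0.042 ]
si [0.5628 0.204  0.042 ]
si [0.5231 0.028  0.042 ]
si [0.434  0.0495 0.042 ]
tab top .052
sc [0.58240305 0.08206648 0.052     ]
si front top [0.57760168 0.07488276 0.052     ] [0.57263668 0.0654012  0.008     ]
(array([0.56787292, 0.21364778, 0.03538439]), np.float64(0.0024643182479336))
(array([0.47344927, 0.23454418, 0.03428479]), np.float64(0.008583350885497215))
(array([0.52749731, 0.03772467, 0.03624028]), np.float64(0.00603012763544173)) (array([0.43738859, 0.05963503, 0.03711462]), np.float64(0.007519445059275945))
tab (array([0.58083638, 0.08176962, 0.04842375]), np.float64(0.004486609395613325))
riser fr (array([ 0.59633453, -0.06930917,  0.0706506 ]), np.float64(0.0005102876117177536))
((0.46119463443756104, 0.1402154117822647), (0.19109240174293518, 0.19446346163749695), 80.45668029785156) 2991
[[0.3494676  0.06211188]
 [0.54123986 0.02987115]
 [0.57292163 0.21831894]
 [0.3811494  0.2505597 ]]
((0.687246561050415, 0.0670706182718277), (0.47606396675109863, 0.15462590754032135), 79.15808868408203) 9136
[[ 0.5665399  -0.15216991]
 [ 0.7184057  -0.18125501]
 [ 0.80795324  0.28631115]
 [ 0.6560874   0.31539625]]
0.078465145968452
```

```bash
python3 -m handwheel '[[1.4,-3,0,0.005],[1.4,-3,0,0.005],[1.4,-3,0,0.005],[1.4,-3,0,0.005],[1.4,-3,0,0.005],[1.4,-3,0,0.005],[1.4,-3,0,0.005],[1.4,-3,0,0.005],[1.4,-3,0,0.005],[1.4,-3,0,0.005],[1.4,-3,0,0.005],[1.4,-3,0,0.005],[1.4,-3,0,0.005],[1.4,-3,0,0.005],[1.4,-3,0,0],[1.4,-3,0,0],[1.4,-3,0,0],[1.4,-3,0,0],[1.4,-2,0,0],[0,0,0,0]]'
python3 - <<'E'
from h import *
f=grab('wrist','wrist1'); grab('side','side1'); grab('scene','scene1'); print(ray(f,280,210))
print(arm.get_state()['eef_pos'],arm.get_state()['ee_rot'])
E
```

```text
t: 2.15
eef_pos: [0.4251, 0.0943, 0.4044]
ee_rot: [3.141, 0.0, -0.17]
force: [-0.2, 1.4, -0.3]
width: 0.0873
(array([0.49433949, 0.08237942, 0.38417501]), array([-0.26068137,  0.03774099, -0.96471351]))
[0.42421465 0.09610006 0.40452464] [ 3.14150495e+00  2.89426811e-04 -1.67594673e-01]
```

View pics/wrist1.png

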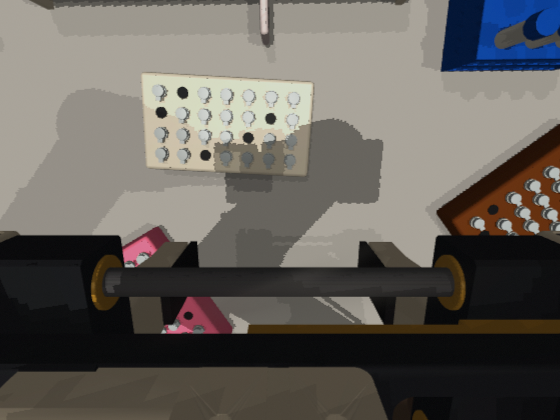

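View pics/side1.png

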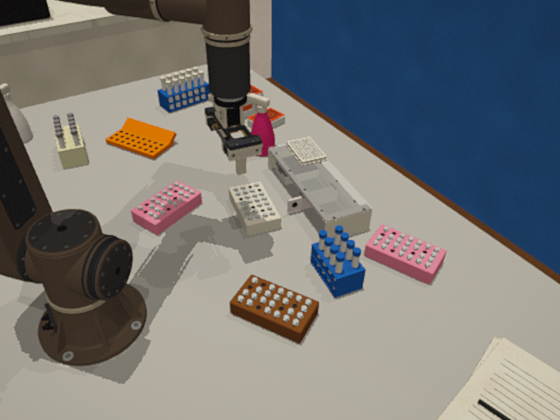

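The wrist view shows the rack as a quadrilateral from (143,73) to (307,175), the tab at (265,15), and the blue tube rack and brown rack at right. Next I'll move forward for a second viewpoint.

```bash
python3 -m handwheel '[[3,-0.5,0,0],[3,-0.5,0,0],[3,-0.5,0,0],[3,-0.5,0,0],[0,0,0,0],[0,0,0,0]]'
python3 - <<'E'
from h import *
f=grab('wrist','wrist2'); print(ray(f,280,210))
E
```

```text
t: 2.9
eef_pos: [0.5444, 0.0769, 0.4039]
ee_rot: [3.141, 0.001, -0.166]
force: [-1.1, -1.1, 0.7]
width: 0.0875
(array([0.61361222, 0.06524183, 0.38354227]), array([-0.26186249,  0.03697301, -0.96442332]))
```

View pics/wrist2.png

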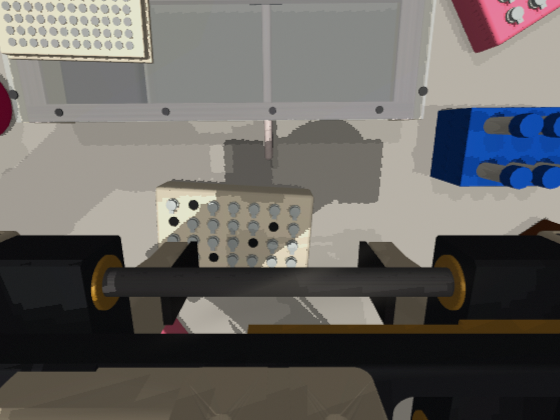

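Run:
```python
from h import *
a=load('wrist1');b=load('wrist2')
cv2.imwrite('pics/w1c.png',cv2.resize(a['image'][0:190,120:330,::-1],None,fx=3.1,fy=3.1,interpolation=cv2.INTER_CUBIC))
cv2.imwrite('pics/w2c.png',cv2.resize(b['image'][60:260,150:450,::-1],None,fx=2.6,fy=2.6,interpolation=cv2.INTER_CUBIC))
W=cloud(b)
for u,v in[(421,119),(25,119),(269,150),(269,100),(160,190),(311,192),(233,240),(100,60),(100,80)]:print(u,v,W[v,u].round(3))
```

```text
421 119 [ 0.596 -0.069  0.077]
25 119 [0.658 0.3   0.077]
269 150 [0.59  0.079 0.052]
269 100 [0.637 0.07  0.079]
160 190 [0.566 0.207 0.042]
311 192 [ 0.526  0.038 -0.001]
233 240 [0.497 0.137 0.05 ]
100 60 [0.694 0.212 0.083]
100 80 [0.68  0.22  0.076]
```

View pics/w1c.png

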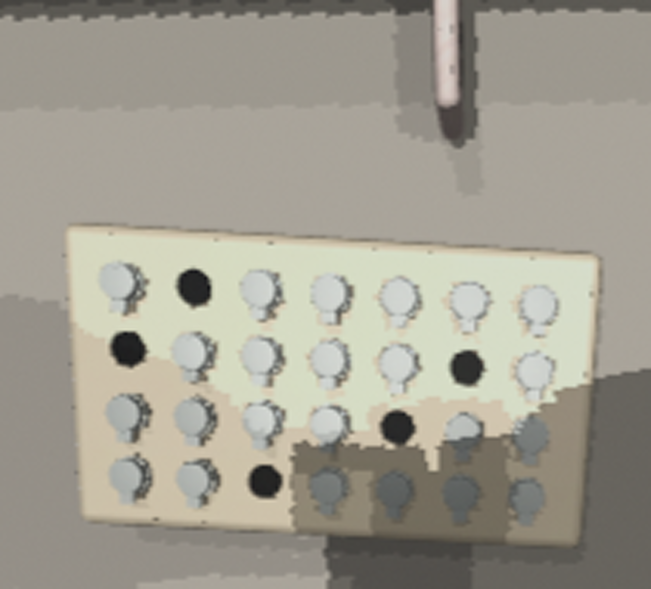

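View pics/w2c.png

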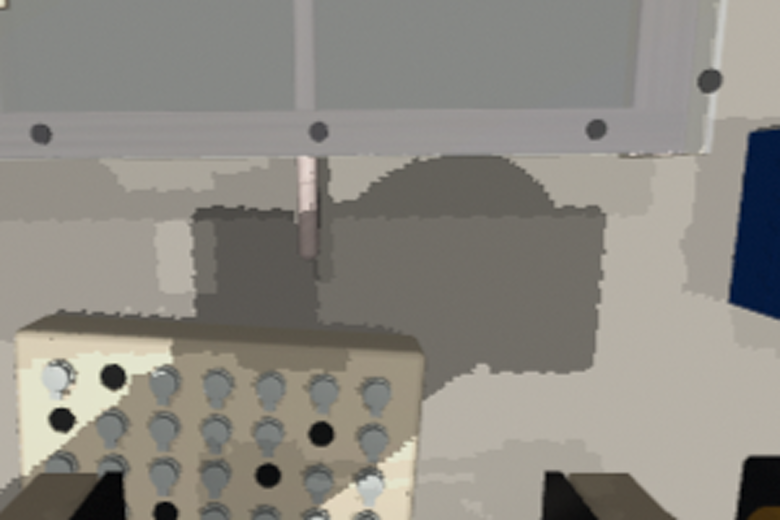

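Run:
```python
from h import *
a=load('wrist1');b=load('wrist2')
A=lambda p:((p[0]+.5)/3.1-.5+120,(p[1]+.5)/3.1-.5)
B=lambda p:((p[0]+.5)/2.6-.5+150,(p[1]+.5)/2.6-.5+60)
def tri(p,q):
    o1,d1=ray(a,*p);o2,d2=ray(b,*q);t=np.linalg.lstsq(np.c_[d1,-d2],o2-o1,rcond=None)[0]
    return ((o1+t[0]*d1+o2+t[1]*d2)/2).round(4), np.linalg.norm(o1+t[0]*d1-o2-t[1]*d2).round(4)
print('tab',tri(A((450,104)),B((308,256))))
print('rack',tri(A((68,225)),B((17,333))),tri(A((598,255)),B((423,353))))
q=np.array([onz(a,*A(p),.042)[:2] for p in[(68,225),(598,255),(578,545),(85,520)]]);print(q.round(4))
e=[np.linalg.norm(q[i]-q[(i+1)%4]) for i in range(4)];print(np.round(e,4))
c=q.mean(0); d=(q[0]+q[3]-q[1]-q[2]); ry=np.arctan2(-d[0],d[1])
print('rack',c,'yaw',ry)
r=onz(b,*B((712,153)),.078)[:2]; l=onz(b,*B((0,156)),.078)[:2]; d=l-r; yaw=np.arctan2(-d[0],d[1])
l2=onz(b,20,122.5,.078)[:2];d2=l2-r;print('corners',r,l2,np.linalg.norm(d2),'yaw',yaw,np.arctan2(-d2[0],d2[1]))
yaw=np.arctan2(-d2[0],d2[1])
ex=np.array([np.cos(yaw),np.sin(yaw)]);ey=np.array([-np.sin(yaw),np.cos(yaw)])
O=r+.193*ey+.07*ex
print('riser O',O,yaw)
def R(p): p=np.array(p[:2])-O;return (np.array([p@ex,p@ey])*1000).round(1)
print('rack R',R(c),[R(x) for x in q],'rel yaw',ry-yaw)
print('tab tip R',R(onz(b,*B((308,256)),.052)),R(onz(a,*A((450,104)),.052)),'world tab mid',onz(b,*B((308,256)),.052)[:2]+.02*ex)
# other objects: pts
for n in('scene0','side0','wrist1','wrist2'):
    f=load(n);W=cloud(f);I=f['image'].astype(int)
    m=(I[...,2]>90)&(I[...,0]<60)&(W[...,2]>.01)&(W[...,0]>.5)&(W[...,0]<.9)&(W[...,1]<0)&(W[...,1]>-.4)
    if m.sum()>30:
        P=np.array([R(x) for x in W[m]]); print(n,'blue R x',np.percentile(P[:,0],[1,99]),'y',np.percentile(P[:,1],[1,99]))
    m=(I[...,0]>60)&(I[...,2]<40)&(I[...,1]<60)&(W[...,2]>.01)&(W[...,0]>.3)&(W[...,0]<.6)&(W[...,1]<0)&(W[...,1]>-.4)
    if m.sum()>30:
        P=np.array([R(x) for x in W[m]]); print(n,'brown R x',np.percentile(P[:,0],[1,99]),'y',np.percentile(P[:,1],[1,99]))
```

```text
tab (array([0.5814, 0.0808, 0.0486]), np.float64(0.0008))
rack (array([0.5691, 0.2106, 0.0417]), np.float64(0.0)) (array([0.5309, 0.0396, 0.039 ]), np.float64(0.0003))
[[0.569  0.2105]
 [0.5306 0.0401]
 [0.4361 0.0607]
 [0.4744 0.2318]]
[0.1746 0.0967 0.1754 0.097 ]
rack [0.50252817 0.13574437] yaw -0.22116232534882146
corners [ 0.5965046  -0.07123738] [0.6560726  0.30556968] 0.3814864453705718 yaw -0.16217712946322976 -0.15678867991845122
riser O [0.69578236 0.10846495] -0.15678867991845122
rack R [-195.1   -3.2] [array([-141.1,   80.9]), array([-152.5,  -93.3]), array([-249. ,  -87.8]), array([-237.9,   87.2])] rel yaw -0.06437364543037025
tab tip R [-108.3  -44.9] [-109.6  -45.7] world tab mid [0.60150655 0.07787807]
scene0 blue R x [-133.154  -59.9  ] y [-368.254 -244.8  ]
scene0 brown R x [-338.561 -198.951] y [-445.627 -265.912]
side0 blue R x [-139.     -64.384] y [-374.908 -251.08 ]
side0 brown R x [-340.566 -202.348] y [-459.198 -294.374]
wrist1 blue R x [-137.6  -89.3] y [-329.8 -244. ]
wrist1 brown R x [-320.4 -225.9] y [-374.386 -262.2  ]
wrist2 blue R x [-135.843  -60.7  ] y [-336.8 -243.9]
```

Two views put the tab top at z = 49 to 52 mm, the rack top at 40 to 42 mm and the riser yaw at about -0.16. The divider value is about 0.056, which agrees with the text. I'll straddle the tab and grip it.

```bash
python3 -m handwheel '[[2.5,0.1,-1,0.004],[2.5,0,-2,0.004],[0,0,-3,0],[0,0,-3,0],[0,0,-3,0],[0,0,-2,0],[0,0,-1,0],[0,0,-1,0],[0,0,0,0],[0,0,0,0]]'
python3 - <<'E'
from h import *
grab('wrist','wrist3'); grab('side','side3');f=load('side3')
cv2.imwrite('pics/side3c.png',cv2.resize(f['image'][60:260,180:400,::-1],None,fx=3,fy=3,interpolation=cv2.INTER_CUBIC))
E
```

```text
t: 3.95
eef_pos: [0.5946, 0.0774, 0.2456]
ee_rot: [-3.141, -0.001, -0.158]
force: [-0.0, 0.0, 0.4]
width: 0.0873
```

View pics/wrist3.png

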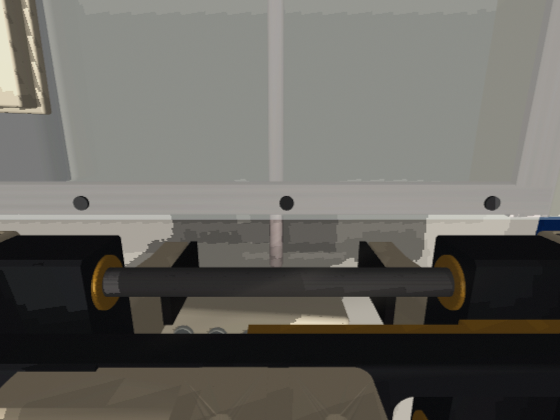

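View pics/side3c.png

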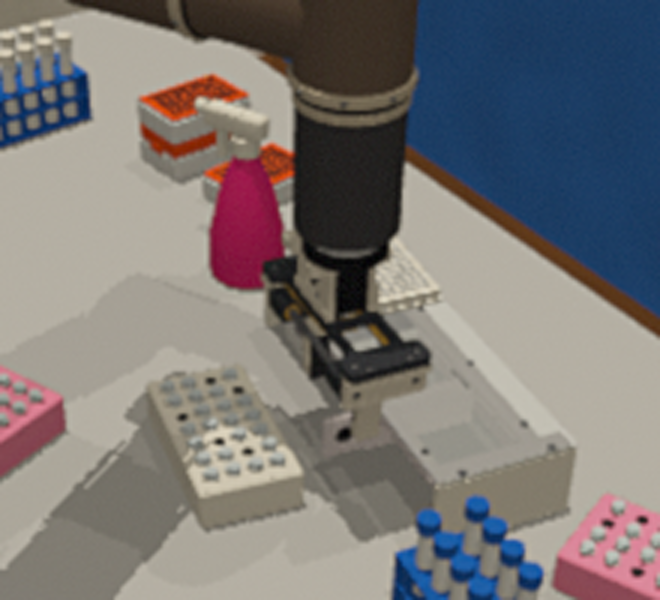

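The tab is between the open jaws at wrist (277,240), and the fingers are clear of the rack and the riser. I'll descend and grip.

```bash
python3 -m handwheel '[[0,0,-2,0],[0,0,-1.5,0],[0,0,-0.5,0],[0,0,0,0]]'; python3 -m handwheel '[[0,0,0,0],[0,0,0,0],[0,0,0,0],[0,0,0,0],[0,0,0,0],[0,0,0,0],[0,0,0,0],[0,0,0,0]]' 1 20
```

```text
t: 4.45
eef_pos: [0.5944, 0.0771, 0.2046]
ee_rot: [3.141, 0.0, -0.159]
force: [-0.1, 0.0, -0.3]
width: 0.0876
t: 5.25
eef_pos: [0.5944, 0.0772, 0.2046]
ee_rot: [3.142, 0.0, -0.159]
force: [0.0, 0.2, -0.7]
width: 0.0292
```

```bash
python3 -m handwheel '[[0,0,0,0],[0,0,0,0],[0,0,0,0],[0,0,0,0],[0,0,0,0]]'
```

```text
t: 5.75
eef_pos: [0.5944, 0.0773, 0.2046]
ee_rot: [-3.141, -0.0, -0.159]
force: [0.4, 0.8, 0.3]
width: 0.0078
```

```bash
python3 -m handwheel '[[0.08,0.5,0,0],[0.16,1,0,0],[0.16,1,0,0],[0.16,1,0,0],[0.16,1,0,0],[0.16,1,0,0],[0.16,1,0,0],[0.16,1,0,0],[0.13,0.8,0,0],[0,0,0,0],[0,0,0,0]]'; python3 -m handwheel '[[0,0,0,0],[0,0,0,0],[0,0,0,0],[0,0,0,0],[0,0,0,0],[0,0,0,0],[0,0,0,0],[0,0,0,0],[0,0,0,0]]' 0.4
```

```text
t: 6.85
eef_pos: [0.6077, 0.1609, 0.2046]
ee_rot: [-3.141, -0.0, -0.158]
force: [0.5, 2.4, -0.3]
width: 0.008
t: 7.75
eef_pos: [0.6077, 0.1601, 0.2046]
ee_rot: [3.142, 0.0, -0.159]
force: [1.0, -0.0, 0.1]
width: 0.0525
```

```bash
python3 -m handwheel '[[0,0,2,0],[0,0,4,0],[0,0,4,0]]'
python3 - <<'E'
from h import *
s=arm.get_state();print(s['q'],s['eef_pos'])
f=grab('wrist','wrist4');grab('side','side4')
E
```

```text
t: 8.05
eef_pos: [0.6074, 0.16, 0.3051]
ee_rot: [3.14, 0.002, -0.159]
force: [1.0, 0.4, 0.4]
width: 0.0527
[ 5.67931417e-01  3.60937028e-01 -2.25662706e-01  5.97608051e-05
 -9.86362111e-01  8.44157584e-01] [0.60740362 0.16002788 0.3050881 ]
```

View pics/wrist4.png

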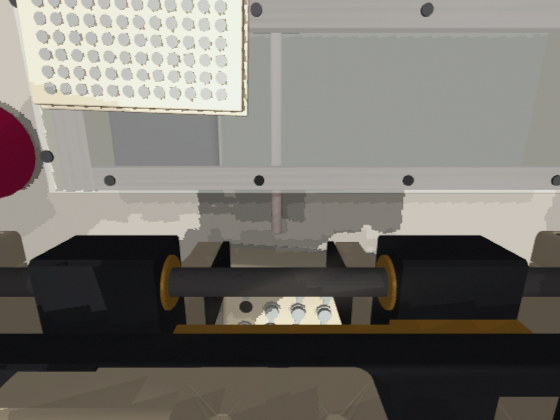

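The divider moved, with the tab at wrist (277,215), and the plate is undisturbed. Next I'll turn the gripper 90° and go to the rack's +y end.

```bash
python3 -m handwheel '[[-0.8,0.8,0,-0.143],[-0.8,0.8,0,-0.143],[-0.8,0.8,0,-0.143],[-0.8,0.8,0,-0.143],[-0.8,0.8,0,-0.143],[-0.8,0.8,0,-0.143],[-0.8,0.8,0,-0.143],[-0.8,0.8,0,-0.143],[-0.7,0.8,0,-0.143],[-0.7,0.8,0,-0.143],[-0.6,0.8,0,-0.143],[0,0,0,0],[0,0,0,0]]'
python3 - <<'E'
from h import *
s=arm.get_state();print(s['q'],s['eef_pos'],s['ee_rot'])
f=grab('wrist','wrist5');g=grab('side','side5')
cv2.imwrite('pics/side5c.png',cv2.resize(g['image'][60:260,180:400,::-1],None,fx=3,fy=3,interpolation=cv2.INTER_CUBIC))
E
```

```text
t: 9.45
eef_pos: [0.5237, 0.2482, 0.3047]
ee_rot: [-3.141, 0.0, -1.727]
force: [0.1, -0.3, 0.7]
width: 0.0529
[ 7.79894662e-01  2.87707778e-01 -3.36836751e-01  5.11294789e-05
 -9.46142996e-01 -9.35862373e-01] [0.52366305 0.24815332 0.30465946] [-3.14149473e+00  6.29957474e-05 -1.72673414e+00]
```

View pics/wrist5.png

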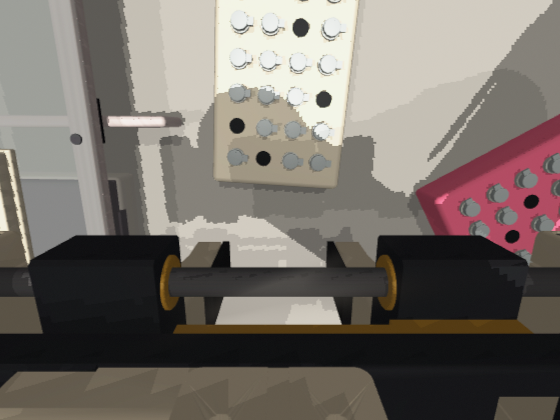

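View pics/side5c.png

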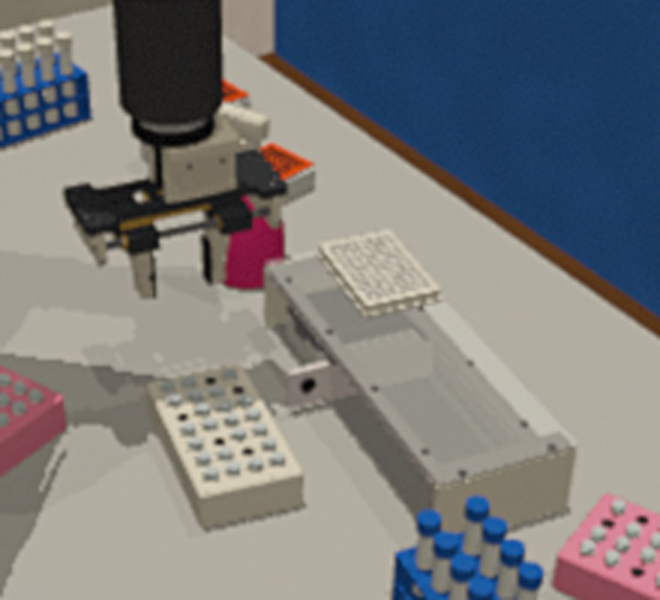

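```bash
cat >> h.py <<'E'
O=np.array([.6958,.1085]);yaw=-.158
ex=np.array([np.cos(yaw),np.sin(yaw)]);ey=np.array([-np.sin(yaw),np.cos(yaw)])
def R(p): p=np.array(p[:2])-O;return (np.array([p@ex,p@ey])*1000).round(1)
E
python3 - <<'E'
from h import *
f=load('wrist5')
for p in[(215,179),(337,188),(216,100),(353,40)]:print(R(onz(f,*p,.042)))
print('tab',R(onz(f,108,121,.052)),R(onz(f,168,121,.052)))
print('tool',R(arm.get_state()['eef_pos']))
f=load('side0');W=cloud(f);I=f['image'].astype(int)
m=(I[...,0]>100)&(I[...,1]<40)&(W[...,0]>.55)&(W[...,1]>.3)
P=np.array([R(x) for x in W[m]]);print('sprayer',np.percentile(P,[1,50,99],axis=0))
E
```

```text
[-142.3   81.8]
[-238.6   88.8]
[-146.   23.]
[-244.4  -17.2]
tab [-69.5  38.2] [-112.6   38.1]
tool [-191.7  110.6]
sprayer [[-89.459 247.441]
 [-60.1   267.6  ]
 [ -3.702 560.829]]
```

The tab is at riser y = 38, so the value is 0.139 and the -y bay is 219 mm. The rack's end is at y of about 82 to 89. I'll descend and push it towards -y.

```bash
python3 -m handwheel '[[0,0,-2,0],[0,0,-3,0],[0,0,-3,0],[0,0,-2,0],[0,0,-1.2,0],[0,0,0,0],[-0.08,-0.5,0,0],[-0.16,-1,0,0],[-0.16,-1,0,0],[-0.16,-1,0,0]]'; python3 -m handwheel '[[-0.16,-1,0,0],[-0.16,-1,0,0],[-0.16,-1,0,0],[-0.16,-1,0,0],[-0.08,-0.5,0,0],[0,0,0,0]]'
python3 - <<'E'
from h import *
f=grab('wrist','wrist6');print(R(arm.get_state()['eef_pos']))
E
```

```text
t: 10.55
eef_pos: [0.5182, 0.2126, 0.1938]
ee_rot: [-3.14, 0.002, -1.732]
force: [-0.0, 3.3, 1.6]
width: 0.0527
t: 11.15
eef_pos: [0.5103, 0.1669, 0.1923]
ee_rot: [3.14, -0.001, -1.733]
force: [-0.4, 0.2, 0.8]
width: 0.0525
[-192.4   28.7]
```

View pics/wrist6.png

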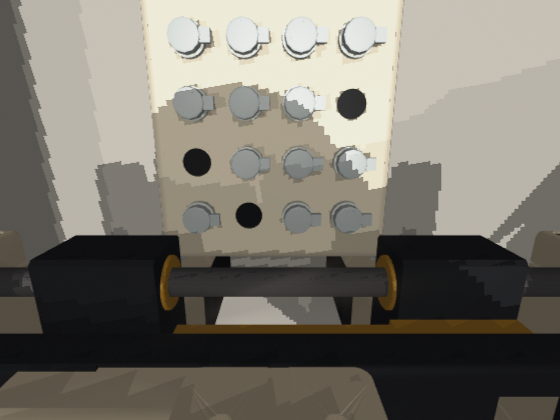

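```bash
python3 -m handwheel '[[0.16,1,0,0],[0.3,2,0,0],[0,0,3,0],[0,0,4,0],[0,0,4,0],[0,0,0,0],[0,0,0,0]]'
python3 - <<'E'
from h import *
print(arm.get_state()['eef_pos'],arm.get_state()['ee_rot'])
f=grab('wrist','wrist7');s=grab('side','side7')
for n in('side7','scene0'):
    g=load(n);W=cloud(g);I=g['image'].astype(int)
    m=(I[...,0]>110)&(I[...,1]<.6*I[...,0])&(I[...,2]>70)&(W[...,0]>.2)&(W[...,0]<.5)&(W[...,1]>.05)&(W[...,1]<.4)
    P=np.array([R(x) for x in W[m]]);print('pink',m.sum(),P.min(0),P.max(0),W[m].min(0),W[m].max(0))
cv2.imwrite('pics/side7c.png',cv2.resize(s['image'][100:300,100:400,::-1],None,fx=2.6,fy=2.6,interpolation=cv2.INTER_CUBIC))
E
```

```text
t: 11.9
eef_pos: [0.5156, 0.1997, 0.3036]
ee_rot: [-3.14, 0.002, -1.731]
force: [-0.5, 0.1, -1.1]
width: 0.0528
[0.51563625 0.19970481 0.30358138] [-3.14014857e+00  1.88870088e-03 -1.73087038e+00]
pink 1269 [-516.5    3.7] [-321.   169.2] [0.20029446 0.18652986 0.00035902] [0.3936938  0.33559741 0.04472749]
pink 407 [-503.7   14.6] [-318.2  181.5] [0.21123374 0.196747   0.03626079] [0.39754995 0.34579568 0.04736908]
```

View pics/wrist7.png

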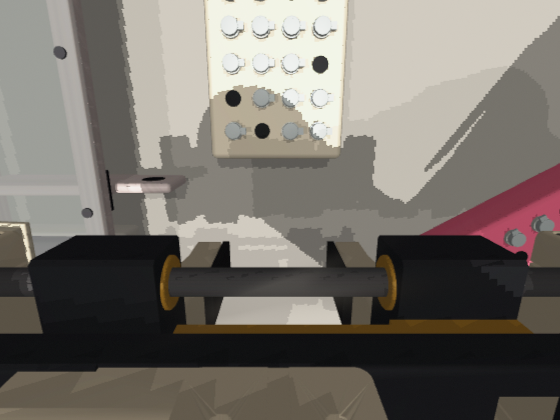

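View pics/side7c.png

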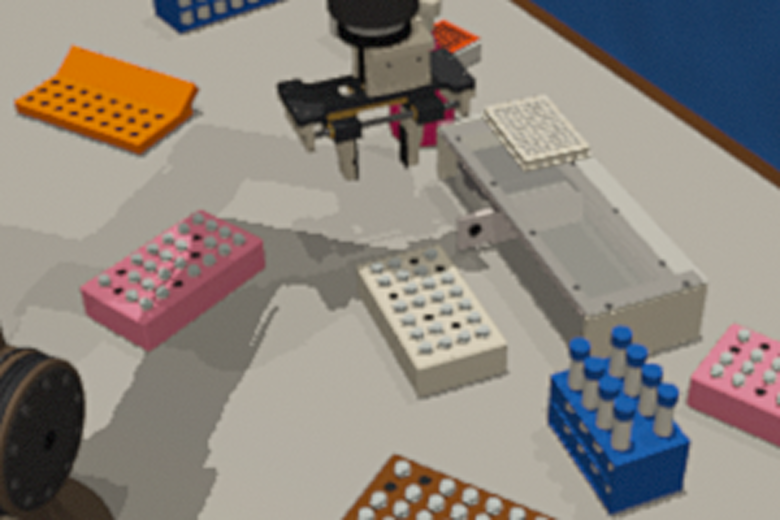

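Run:
```python
from h import *
f=load('wrist7')
for p in[(213,156),(340,157),(207,20),(345,20)]:print(R(onz(f,*p,.042)))
s=load('side7')
c=lambda p:((p[0]+.5)/2.6-.5+100,(p[1]+.5)/2.6-.5+100)
for p in[(358,265),(437,247),(506,345),(420,366)]:print('si',R(onz(s,*c(p),.042)))
```

```text
[-142.   15.]
[-239.6   15.9]
[-143.2  -77.9]
[-238.3  -77.7]
si [-238.9    7.7]
si [-148.2    3.9]
si [-146.8 -170.6]
si [-237.8 -165.6]
```

The rack is now square, at x -241 to -142 and y -165 to +15, centred on the bay. Next I'll turn back and go behind it with the jaws wide.

```bash
python3 -m handwheel '[[-0.9,-1.1,0,0.143],[-0.9,-1.1,0,0.143],[-0.9,-1.1,0,0.143],[-0.9,-1.1,0,0.143],[-0.9,-1.1,0,0.143],[-0.9,-1.1,0,0.143],[-0.9,-1.1,0,0.143],[-0.9,-1.1,0,0.143],[-0.9,-1.1,0,0.143],[-0.9,-1.1,0,0.143],[-1,-1.2,0,0.143],[0,0,0,0],[0,0,0,0]]' 0
python3 - <<'E'
from h import *
s=arm.get_state();print(s['q'],s['eef_pos'],s['ee_rot'],R(s['eef_pos']))
f=grab('wrist','wrist8')
E
```

```text
t: 13.3
eef_pos: [0.4155, 0.0763, 0.302]
ee_rot: [3.141, 0.001, -0.162]
force: [0.9, 0.2, 0.2]
width: 0.0879
[ 6.52927151e-01  3.58320788e-02 -6.62427776e-01  1.00199670e-04
 -8.73832777e-01  7.56063233e-01] [0.4155125  0.07631077 0.30204588] [ 3.14059688e+00  8.33509497e-04 -1.61741991e-01] [-271.7  -75.9]
```

View pics/wrist8.png

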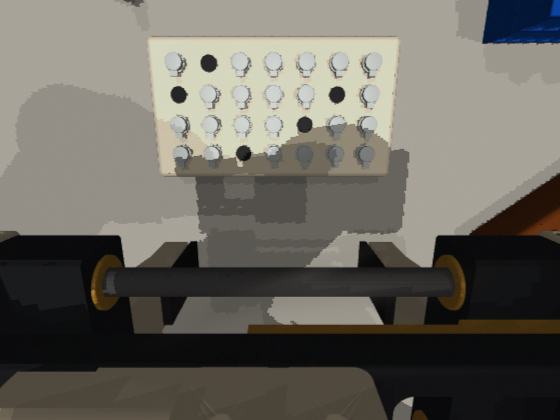

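The view shows the rack square to the tool, with its top edge level at row 38. I'll descend and push slowly to just short of flush.

```bash
python3 -m handwheel '[[0,0,-3,0],[0,0,-3,0],[0,0,-2,0],[0,0,-1.5,0],[0,0,-0.5,0],[0,0,0,0]]'; python3 -m handwheel '[[0.7,-0.11,0,0],[1,-0.16,0,0],[1,-0.16,0,0],[1,-0.16,0,0],[1,-0.16,0,0],[1,-0.16,0,0],[1,-0.16,0,0],[1,-0.16,0,0],[0.5,-0.08,0,0],[0,0,0,0]]'
python3 - <<'E'
from h import *
s=arm.get_state();print(s['eef_pos'],s['ee_rot'],R(s['eef_pos']))
f=grab('wrist','wrist9')
E
```

```text
t: 13.95
eef_pos: [0.4156, 0.0764, 0.2019]
ee_rot: [3.14, 0.001, -0.16]
force: [-0.5, 0.4, 0.6]
width: 0.0877
t: 14.95
eef_pos: [0.4986, 0.0631, 0.2026]
ee_rot: [-3.141, -0.001, -0.159]
force: [-0.7, -1.2, -0.3]
width: 0.0874
[0.49855133 0.06308498 0.20258457] [-3.14115214e+00 -1.01592836e-03 -1.59098946e-01] [-187.6  -75.9]
```

View pics/wrist9.png

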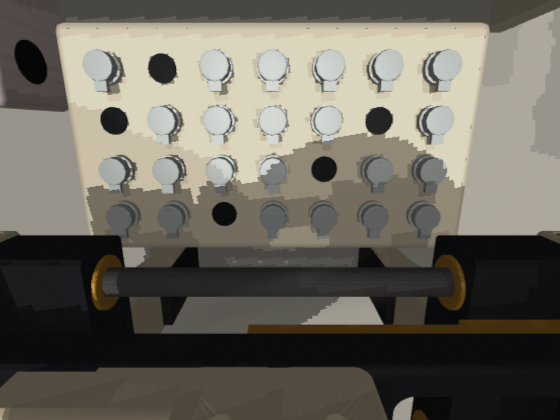

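```bash
python3 -m handwheel '[[0.5,-0.08,0,0],[1,-0.16,0,0],[1,-0.16,0,0],[1,-0.16,0,0],[1,-0.16,0,0],[1,-0.16,0,0],[1,-0.16,0,0],[1,-0.16,0,0],[0.5,-0.08,0,0],[0,0,0,0]]'
python3 - <<'E'
from h import *
s=arm.get_state();print(s['eef_pos'],s['ee_rot'],R(s['eef_pos']))
f=grab('wrist','wrist10');g=grab('side','side10')
cv2.imwrite('pics/side10c.png',cv2.resize(g['image'][100:260,180:400,::-1],None,fx=3.5,fy=3.5,interpolation=cv2.INTER_CUBIC))
E
```

```text
t: 16.0
eef_pos: [0.5785, 0.0502, 0.2026]
ee_rot: [-3.141, -0.001, -0.159]
force: [0.3, -0.1, 0.2]
width: 0.0875
[0.57854971 0.05019285 0.20256306] [-3.14118660e+00 -1.14476173e-03 -1.59061791e-01] [-106.6  -76. ]
```

View pics/wrist10.png

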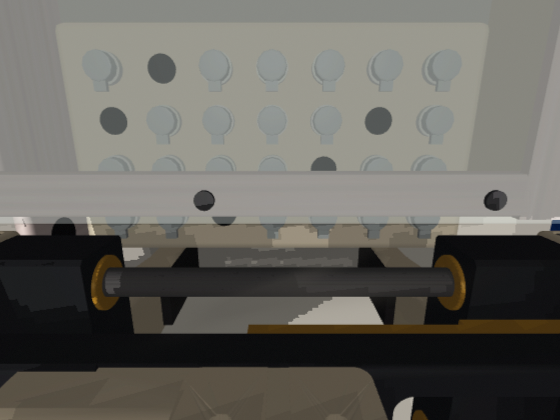

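View pics/side10c.png

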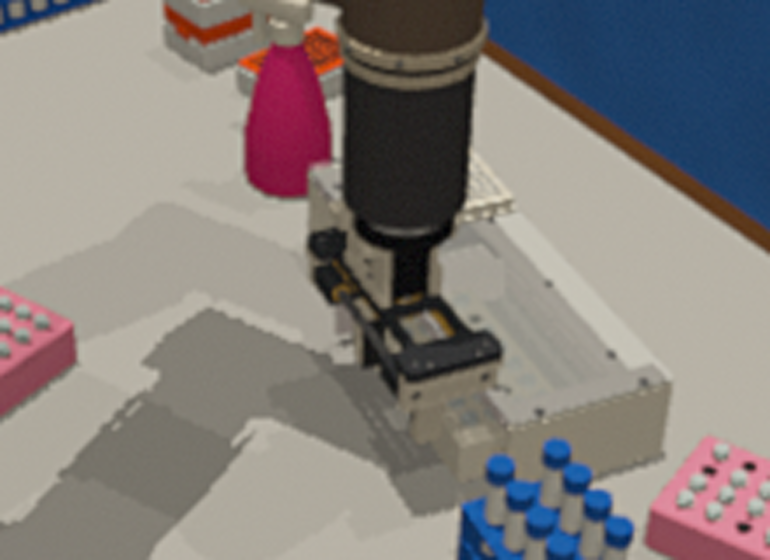

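```bash
python3 - <<'E'
from h import *
f=load('wrist10')
for p in[(20,216),(280,216.5),(520,217)]:print('edge',R(onz(f,*p,.078)))
for p in[(140,246),(280,246.5),(420,247)]:print('rack',R(onz(f,*p,.042)))
W=cloud(f); 
for p in[(280,238),(280,205),(300,212),(150,250),(175,300)]:print(R(W[p[1],p[0]]),W[p[1],p[0]].round(3))
E
python3 -m handwheel '[[0.5,-0.08,0,0],[0.7,-0.11,0,0],[0,0,0,0],[0,0,0,0]]'
```

```text
edge [-66.8  14.3]
edge [-67.  -76.7]
edge [ -67.3 -160.6]
rack [-92.4  -9.3]
rack [-92.7 -76.9]
rack [ -93.  -144.6]
[-88.4 -76.9] [0.596 0.046 0.042]
[-62.7 -76.7] [0.622 0.043 0.079]
[-65.7 -83.8] [0.618 0.036 0.077]
[-111.8    4.5] [0.586 0.131 0.   ]
[-107.8  -32.2] [0.584 0.094 0.065]
t: 16.5
eef_pos: [0.5899, 0.0484, 0.2027]
ee_rot: [-3.141, -0.001, -0.159]
force: [-1.0, 0.2, -0.0]
width: 0.088
```

```bash
python3 -m handwheel '[[0.5,-0.08,0,0],[0.5,-0.08,0,0],[0,0,0,0],[0,0,0,0]]'
python3 - <<'E'
from h import *
s=arm.get_state();print(R(s['eef_pos']))
f=grab('wrist','wrist11');g=grab('side','side11')
cv2.imwrite('pics/w11c.png',cv2.resize(f['image'][150:320,80:480,::-1],None,fx=2,fy=2,interpolation=cv2.INTER_CUBIC))
cv2.imwrite('pics/side11c.png',cv2.resize(g['image'][150:250,260:360,::-1],None,fx=6,fy=6,interpolation=cv2.INTER_CUBIC))
E
```

```text
t: 16.9
eef_pos: [0.5999, 0.0468, 0.2027]
ee_rot: [-3.141, -0.001, -0.159]
force: [-0.6, 0.5, -0.7]
width: 0.0879
[-85.  -76.1]
```

View pics/w11c.png

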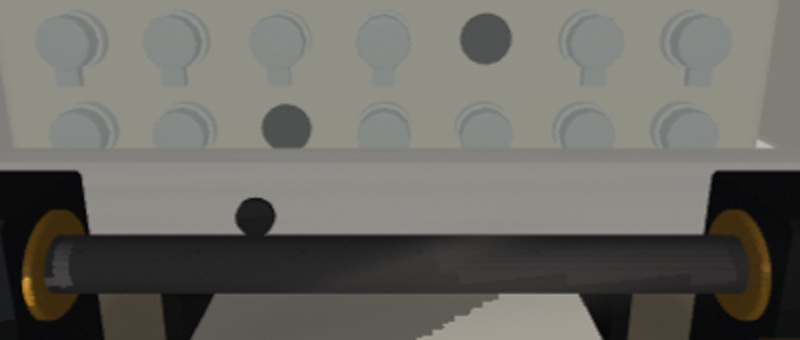

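View pics/side11c.png

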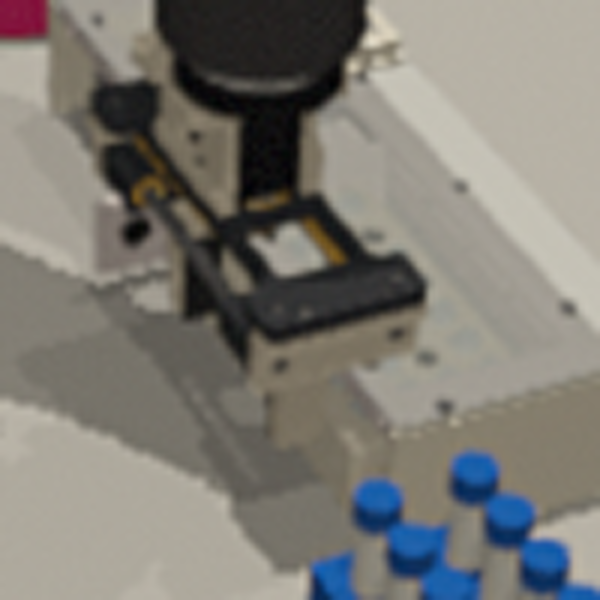

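```bash
python3 -m handwheel '[[-1,0.16,0,0],[-1,0.16,0,0],[0,0,0,0],[2.5,-0.4,0,0],[0,0,0,0],[0,0,0,0]]'
python3 - <<'E'
from h import *
s=arm.get_state();print(R(s['eef_pos']),s['force'])
E
python3 -m handwheel '[[-2,0.32,0,0],[-3,0.5,0,0],[-3,0.5,0,0],[0,0,4,0],[-1,0.16,4,0],[0,0,4,0],[0,0,0,0]]'
python3 - <<'E'
from h import *
f=grab('wrist','wrist12');g=grab('side','side12');grab('scene','scene12')
cv2.imwrite('pics/side12c.png',cv2.resize(g['image'][120:260,240:400,::-1],None,fx=4.5,fy=4.5,interpolation=cv2.INTER_CUBIC))
E
```

```text
t: 17.6
eef_pos: [0.6038, 0.0459, 0.2023]
ee_rot: [3.141, 0.002, -0.159]
force: [-3.2, 0.7, -0.4]
width: 0.0876
[-81.  -76.3] [-3.24362277  0.69941393 -0.41948524]
t: 18.3
eef_pos: [0.5159, 0.0615, 0.3288]
ee_rot: [-3.136, -0.01, -0.157]
force: [0.6, -0.6, -0.2]
width: 0.0873
```

View pics/wrist12.png

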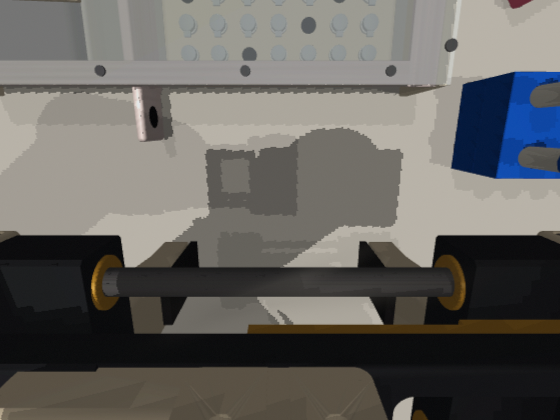

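View pics/side12c.png

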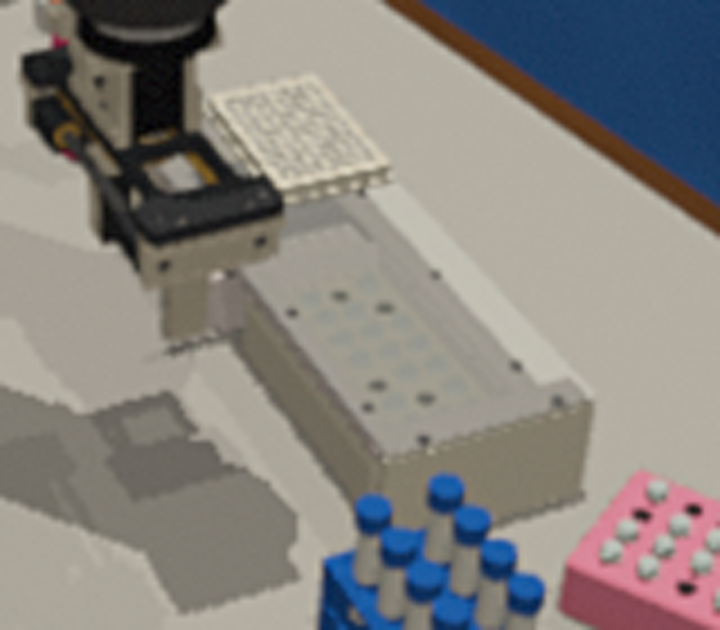

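The strike moved the rack under the riser. I'll measure its overhang from a hole in the front row, (244,153) in wrist8 and (249,55) now.

Run:
```python
from h import *
a=load('wrist8');b=load('wrist12')
h0=R(onz(a,244,153,.042));h1=R(onz(a,304,124.5,.042))
e0=[R(onz(a,*p,.042)) for p in[(163,175),(387,175)]]
print('before hole',h0,h1,'front edge',e0)
g0=R(onz(b,249,55,.042));g1=R(onz(b,309,25,.042))
print('now',g0,g1)
for p in[(20,87),(250,85),(450,84)]:print('riser edge',R(onz(b,*p,.078)))
print('tab',R(onz(b,148,139,.052)), R(onz(b,157,139,.052)))
cv2.imwrite('pics/w12c.png',cv2.resize(b['image'][0:160,60:480,::-1],None,fx=1.9,fy=1.9,interpolation=cv2.INTER_CUBIC))
```

```text
before hole [-222.   -50.4] [-201.2  -95.7] front edge [array([-238.6,   13. ]), array([-239.2, -160.8])]
now [-43.8 -50.2] [-22.7 -96.8]
riser edge [-71.9 107.5]
riser edge [-70.5 -53.7]
riser edge [ -69.7 -192.5]
tab [-108.1   32.1] [-108.1   24.8]
```

View pics/w12c.png

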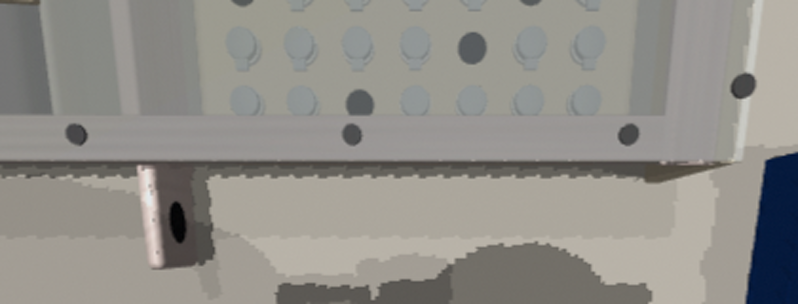

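```bash
python3 -m handwheel '[[-2,0,2,0],[-2,0,2,0],[-2,0,1,0],[0,0,0,0],[0,0,0,0],[0,0,0,0]]'
python3 - <<'E'
from h import *
b=grab('wrist','wrist13');s=grab('side','side13');c=grab('scene','scene13')
print(arm.get_state()['ee_rot'])
cv2.imwrite('pics/w13c.png',cv2.resize(b['image'][0:160,60:480,::-1],None,fx=1.9,fy=1.9,interpolation=cv2.INTER_CUBIC))
cv2.imwrite('pics/s13c.png',cv2.resize(s['image'][120:260,240:400,::-1],None,fx=4.5,fy=4.5,interpolation=cv2.INTER_CUBIC))
cv2.imwrite('pics/c13c.png',cv2.resize(c['image'][180:320,230:450,::-1],None,fx=3.6,fy=3.6,interpolation=cv2.INTER_CUBIC))
E
```

```text
t: 19.05
eef_pos: [0.4547, 0.0608, 0.3716]
ee_rot: [3.14, 0.001, -0.159]
force: [-0.3, 0.3, 0.5]
width: 0.0873
[ 3.14038197e+00  1.36407967e-03 -1.59155111e-01]
```

View pics/wrist13.png

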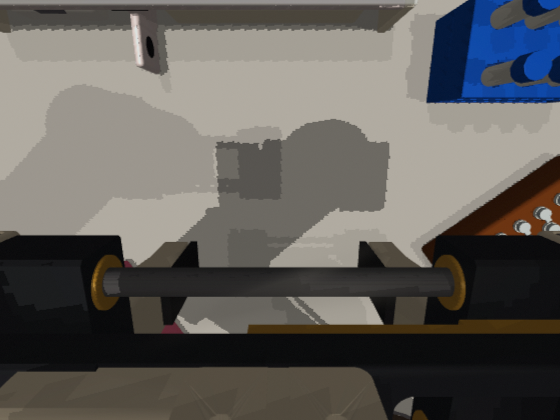

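View pics/s13c.png

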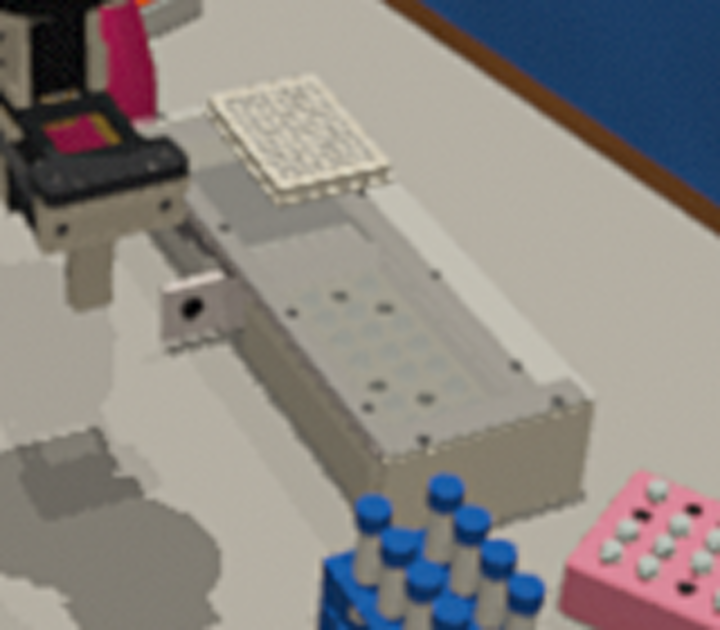

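View pics/c13c.png

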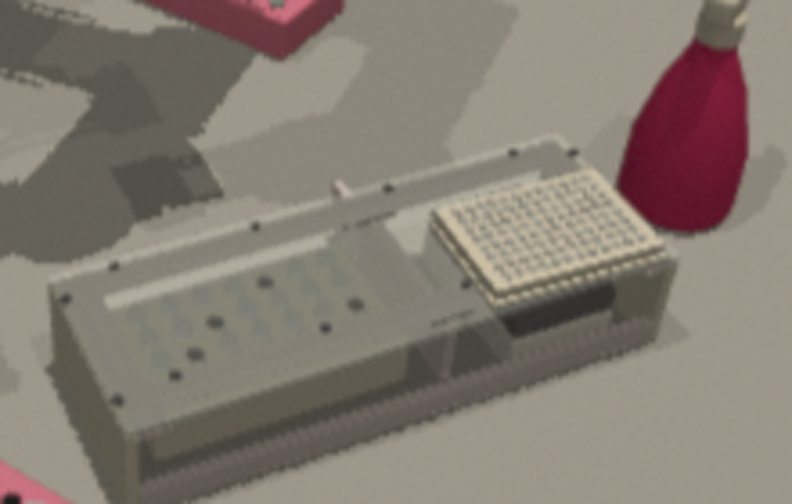

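Run:
```python
from h import *
for n in('wrist13','side13','wrist12'):
    f=load(n);W=cloud(f).reshape(-1,3);W=W[~np.isnan(W[:,0])]
    P=np.c_[(W[:,:2]-O)@ex*1000,(W[:,:2]-O)@ey*1000,W[:,2]*1000]
    for lo,hi in((-160,-110),(-110,-60),(-60,-10),(-10,10)):
        m=(P[:,2]>8)&(P[:,2]<38)&(P[:,1]>lo)&(P[:,1]<hi)&(P[:,0]>-120)&(P[:,0]<-40)
        if m.sum()>5: print(n,lo,m.sum(),np.percentile(P[m],[5,50,95],axis=0).round(0)[:,[0,2]].tolist())
b=load('wrist13')
for p in[(20,29),(200,28.5),(350,28)]:print('riser edge bottom?',R(onz(b,*p,.078)),R(onz(b,*p,0)))
s=load('side13');c=load('scene13');s7=load('side7')
S=lambda p:((p[0]+.5)/4.5-.5+240,(p[1]+.5)/4.5-.5+120)
S7=lambda p:((p[0]+.5)/2.6-.5+100,(p[1]+.5)/2.6-.5+100)
C=lambda p:((p[0]+.5)/3.6-.5+230,(p[1]+.5)/3.6-.5+180)
# row4 holes: 
print('side holes',[R(onz(s,*S(p),.042)) for p in[(292,313),(368,408),(340,296),(385,308),(377,385),(425,399)]])
print('side riser corner/edge',R(onz(s,*S((380,462)),.078)),R(onz(s,*S((245,285)),.078)))
print('scene holes',[R(onz(c,*C(p),.042)) for p in[(266,282),(215,322),(195,355),(355,304),(325,327),(175,376)]])
print('scene edge',R(onz(c,*C((48,283)),.078)),R(onz(c,*C((562,137)),.078)))
```

```text
wrist13 -160 591 [[-63.0, 9.0], [-62.0, 24.0], [-62.0, 37.0]]
wrist13 -110 597 [[-63.0, 9.0], [-62.0, 24.0], [-62.0, 37.0]]
wrist13 -60 592 [[-63.0, 10.0], [-62.0, 24.0], [-62.0, 37.0]]
wrist13 -10 243 [[-63.0, 9.0], [-62.0, 24.0], [-62.0, 37.0]]
side13 -160 77 [[-65.0, 10.0], [-63.0, 24.0], [-61.0, 37.0]]
side13 -110 86 [[-65.0, 10.0], [-63.0, 25.0], [-59.0, 37.0]]
side13 -60 69 [[-65.0, 9.0], [-64.0, 24.0], [-60.0, 37.0]]
side13 -10 31 [[-65.0, 9.0], [-64.0, 24.0], [-58.0, 37.0]]
wrist12 -60 11 [[-63.0, 8.0], [-62.0, 8.0], [-62.0, 9.0]]
wrist12 -10 6 [[-63.0, 8.0], [-62.0, 8.0], [-62.0, 8.0]]
riser edge bottom? [-87.5 117.4] [-66.7 175.3]
riser edge bottom? [-87.2 -24.1] [-66.4  -6.7]
riser edge bottom? [ -86.9 -142. ] [ -66.  -158.2]
side holes [array([-40. , -13.2]), array([ -39.6, -117.6]), array([-3.2, -8.8]), array([ 17.7, -31.7]), array([-24.1, -99.9]), array([  -3.3, -123.5])]
side riser corner/edge [ -78.4 -201. ] [-76.9 -17.8]
scene holes [array([-44.8, -47.1]), array([-24.1, -93.8]), array([  -2.5, -117.3]), array([-3.7, -1.7]), array([  7.3, -29.6]), array([   9. , -135.9])]
scene edge [ -64.3 -192.9] [-64.4 194.9]
```

Run:
```python
from h import *
for n in('wrist12','wrist13','side13'):
    f=load(n);W=cloud(f).reshape(-1,3);W=W[~np.isnan(W[:,0])]
    P=np.c_[(W[:,:2]-O)@ex*1000,(W[:,:2]-O)@ey*1000,W[:,2]*1000]
    for nm,m in(('endpanel front',(P[:,1]<-186)&(P[:,1]>-193)&(P[:,2]>10)&(P[:,2]<60)&(P[:,0]>-120)&(P[:,0]<-40)),
                ('top front face',(P[:,1]<10)&(P[:,1]>-180)&(P[:,2]>64)&(P[:,2]<76)&(P[:,0]>-120)&(P[:,0]<-55)),
                ('top',(P[:,1]<10)&(P[:,1]>-180)&(P[:,2]>76)&(P[:,2]<80)&(P[:,0]>-120)&(P[:,0]<-55))):
        if m.sum()>3:print(n,nm,m.sum(),np.percentile(P[m],[1,5,50,95],axis=0).round(1)[:,[0,2]].tolist())
```

```text
wrist12 endpanel front 55 [[-70.4, 10.1], [-70.3, 10.6], [-70.2, 34.6], [-70.1, 55.7]]
wrist12 top front face 221 [[-70.3, 64.3], [-70.2, 70.4], [-70.1, 75.5], [-59.8, 76.0]]
wrist12 top 6516 [[-70.2, 76.2], [-69.7, 76.5], [-62.6, 77.7], [-55.7, 79.0]]
wrist13 endpanel front 129 [[-70.7, 11.1], [-70.6, 14.0], [-70.2, 38.8], [-69.8, 58.5]]
wrist13 top front face 1006 [[-70.6, 64.1], [-70.4, 64.5], [-69.6, 69.2], [-68.9, 75.8]]
wrist13 top 1250 [[-70.6, 76.1], [-70.4, 76.3], [-69.0, 77.6], [-67.4, 78.8]]
side13 endpanel front 7 [[-71.9, 19.8], [-71.9, 24.4], [-70.1, 49.5], [-48.9, 55.5]]
side13 top front face 253 [[-73.2, 64.2], [-72.3, 65.4], [-67.6, 73.7], [-56.1, 75.7]]
side13 top 98 [[-73.2, 76.1], [-72.1, 76.1], [-64.2, 77.0], [-55.8, 79.0]]
```

The riser's front is at x = -70.2 and the rack's face is at -62.5 along its whole length, so it is about 8 mm inside and square. The divider stands between the rack and the tip box, and the robot is clear. I'm handing it in.

```bash
python3 -c "
from station import arm
print(arm.job_done(), arm.get_state()['t'])"
```

```text
the job is handed in; nothing more can be done
the job is handed in; nothing more can be done
```

The rack is in the bay under the riser, long side first and square. I handed the job in at about 19 s on the robot's clock, against the 64 s limit.

**What I did:** I gripped the divider's tab and slid it from about 0.056 m to about 0.139 m, which makes the bay about 219 mm wide. I pushed the rack about 70 mm towards -y with two fingers until it was square and centred on the bay. Then I pushed it in long side first with the jaws wide. The fingers cannot reach past the riser's front edge, so a short brisk nudge slid it the last few millimetres.

**Last checks:**
- **Rack:** wrist-camera depth puts its front face at riser x = -62.5 mm, the same along its whole length. The riser's front edge measures -70.2 mm, so the rack sits about 8 mm inside.
- **Divider and other things:** in the last pictures the divider stands between the rack and the tip box. The tip box, well plate, sprayer and blue tube rack look unmoved, judged by eye.
- **Gripper:** it was about 15 cm clear of the riser when I handed in.

**Disagreements between cameras:** by hand-picked pixels, the side view gave about 14 mm inside and the scene view only about 1.5 mm. I relied on the close wrist depth. The side camera's depth put the face at -63 to -64 mm, within about 2 mm of it.

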